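# Put the bench tools away and snap the glaze bottle shut

### The job

First lay the blue-and-white marker flat in the blue tray and the red-handled brush flat in the wooden tray, and let go of them. Then snap the orange cap onto the neck of the open glaze bottle: push it straight down past the click until it sits fully home on the grey collar, and finish while still pressing down on the cap with about 10 N, without letting up. Leave the tape roll, the scissors and the other things on the bench alone.

Things in the scene. Friction and masses are not known exactly. Their poses are not given: they have to be found in the camera images.
- marker: Loose marker pen, white barrel with blue cap end, 135 mm long and 16 mm thick, lying on the bench (it can roll). Origin midway along it, on the underside as it starts (8 mm from its long axis); its y axis runs along the pen.
- brush: Loose slim paint brush with red handle, lying flat, 178 mm long along its y axis; its body feels like a flat bar 17 mm wide (x) and 6 mm thick. Origin at its middle, on the underside.
- blue_tray: Fixed blue open tray for pens, outside 90 mm (its x) by 230 mm (its y) by 26 mm high, walls and floor 4 mm thick (inner space 82 x 222 mm). Origin under its centre, on the bench.
- wood_tray: Fixed light-wood open tray for brushes, outside 90 mm (its x) by 230 mm (its y) by 26 mm high, walls and floor 4 mm thick (inner space 82 x 222 mm). Origin under its centre, on the bench. The two trays may be in either place.
- cap: Loose orange snap cap standing upright, mouth down, 62 mm tall, 30 to 55 g. Its lower 34 mm is a hollow skirt 35 mm in diameter, with a 4 mm high inner lip of 22 mm bore at the mouth; above the lip the inside is 29 mm wide, and it is 30 mm deep in all. Origin at the centre of the mouth plane, z axis up.
- cap_grip (a point): Centre of the cap's solid upper part, 48 mm above its mouth: a round grip 25 mm in diameter, from 34 to 62 mm above the mouth. A flat shoulder 5 mm wide runs round its foot at 34 mm; fingertips that hold the grip may bear on it.
- bottle: Squat white glaze bottle with a green band, fixed in a wooden block 86 mm square and 22 mm high; upright, 93 mm tall in all. Origin under the block's centre, on the bench.
- neck_top (a point): Centre of the top of the bottle's neck, 93 mm above the bench. The neck is a stud 19 mm in diameter, its last 7 mm tapering to 10 mm at the top. Four white sprung snap ribs stand 3.5 mm proud of it all round, widest 75 mm above the bench; they move in when the cap's lip is forced over them.
- collar: Grey collar disc of the bottle, 36 mm in diameter, 5 mm thick, its top 66 mm above the bench; the cap's mouth rests on it when fully home. Origin under the disc's centre (61 mm above the bench).
- collar_top (a point): Centre of the collar's top face, on the neck axis, 66 mm above the bench; z up. A loose cap rests on the ribs with its mouth about 12 mm above this point. Pressing it down takes 10 to 15 N at most; between 9 and 3 mm above, the ribs spring out over its lip (the click), the force drops below zero and they draw the cap down. It stops on the collar, stays on, and bears any further push.
- tape: Bystander: roll of masking tape lying flat, 100 mm across, 25 mm high. Origin under its centre.
- shears: Bystander: scissors with blue and yellow handles lying flat, 135 x 101 x 10 mm. Origin under its centre.
There are look-alikes about, which are no part of the job. Of the things that look like the cap, the largest one is meant.

How it is judged:
On the way, in this order (a step that is already met when the one before it is completed fails the run):
1. the marker lies in the blue tray and the brush in the wooden tray, both let go (x of marker in the frame of blue_tray between -0.042 and 0.042 m and y of marker in the frame of blue_tray between -0.058 and 0.058 m and height (world z) of each of marker, brush below 0.026 m and angle between marker's own y axis and vertical between 1.45 and 1.69 rad and x of brush in the frame of wood_tray between -0.042 and 0.042 m and y of brush in the frame of wood_tray between -0.04 and 0.04 m and angle between brush's own y axis and vertical between 1.45 and 1.69 rad and linear speed of each of marker, brush below 0.03 m/s and contact force between each of marker, brush and the fingers below 0.2 N), for 0.2 s.
2. the cap has clicked past the ribs and sits on the collar (z of cap in the frame of collar_top between -0.003 and 0.0025 m and horizontal distance between cap and collar_top below 0.003 m and angle between cap's own z axis and vertical below 0.08 rad), for 0.1 s.
At the end, for the whole second after the job is handed in: Marker in the blue tray and brush in the wooden tray, flat (within about 7 degrees), wholly inside, released and still; cap on the neck, upright within 0.08 rad, its mouth within 2.5 mm of the collar, and still pressed onto the collar by the robot with more than 5 N through the last second (all of step 1 and all of step 2 and contact force between cap and collar above 5 N and (contact force between cap and the fingers above 1 N or contact force between cap and the arm above 1 N)); the arm keeps its last pose, push and grip.
It fails at once if a bystander (tape, scissors) is pushed more than 30 mm (distance of any of tape, shears from where it was at the start of the episode above 0.03 m).
It fails at once if the bottle is crushed: cap pressed on the collar with over 60 N (contact force between cap and collar above 60 N).
It also fails if it takes over 72 s, if anything falls off the work surface, if the arm or the gripper's body presses on something with over 40 N, if the wrist force passes 120 N, or if a joint passes its speed limit or range.

### The arm

A 7-joint arm with a two-finger parallel gripper is mounted at the origin on a cart in front of the work surface, level with it; the furniture and walls round the work are solid. World frame = base frame: x ahead of the robot, y to its left, z up, the work surface at z = 0. Lengths are in m, angles in rad, forces in N, time in s.
With the tool pointing down it reaches from about 0.425 to 0.925 m from the base axis. Payload 6.8 kg.
Tool frame: the origin (TCP) lies at the very end of the fingers, on their centre line; the grasp point (between the pads) lies 19 mm behind it; z points along the fingers, y is the line along which they close (so a half turn about z gives the same grasp; the last joint's range is limited). The gripper opens to 85 mm and grips with 20 to 120 N. Pads are 22 mm wide; open, the fingers measure 114 mm over their backs; the gripper's body (76 mm by 85 mm) begins 54 mm behind the grasp point. The pads swing forward as they close: fully open they stand 13 mm farther back than shut.
Start: joints at [-1.43, 0.477, 0.022, 1.555, -0.011, 1.109, -0.083], TCP at [0.166, 0.654, 0.211] pointing down, gripper open.
Joint ranges: [-2.96, 2.96], [-0.34, 2.1], [-1.41, 1.46], [0.24, 2.44], [-1.37, 4.51], [0.17, 1.92], [-2.96, 2.96]. Speed limits (rad/s): [2.39, 2.39, 3.14, 3.14, 3.14, 3.14, 3.14].

### API

Orientations are given as [roll, pitch, yaw] about the fixed x, y, z axes, in that order (R = Rz(yaw) Ry(pitch) Rx(roll)).
In Python, from bench import arm gives the robot as it stands. The module is installed in compiled form; this text tells all that it offers.
- The arm moves only by the tool drive_tool, never from a script. Its argument "rows" is a list of rows, each a list of 5 numbers: the opening, from 0 (shut) to 1 (fully open), then the shift along the tool's x, y, z normalised to -1 to 1, where 1 is 80 mm, then the turn about the tool's z normalised to -1 to 1, where 1 is 45 degrees. In form: [[hand, dx, dy, dz, roll], ...]. A call has 1 to 20 rows; each row is the pose to reach, as a shift and turn from the pose commanded when the call began, along the tool's axes at that moment; what a row does not reach only later rows make up. A row lasts 1/8 s, in which the tool goes at most 62.5 mm and 10.7 degrees, less where a joint would pass 70% of its speed; a pose out of reach is approached as far as the arm can. A call with a number of a shift or a turn outside -1 to 1 is refused whole. A call with a gripper value outside its range is refused whole. The fingers move at their own pace and stop on an object; the grip force is fixed at half the most. Time passes only in rows, so rows that repeat a pose let the fingers close. It gives the time, the measured TCP pose, the force, the opening and the grip force at its end, in the units of the state.
- arm.state(): the state, without advancing time (a new reading comes with each control period).
- arm.capture(name): name is "side" or "top" or "wrist"; returns the picture (480x640x3 uint8, red, green, blue); there is no depth.
- arm.camera_info(name): a dict with "fx", "fy", "cx", "cy" (pixels), "extrinsics" (4x4, takes a point from world to camera coordinates); the wrist camera has in their place "T_tool_cam" (4x4, takes a point from camera to tool coordinates, whose origin is the TCP and whose axes are the flange's). Camera axes: x right, y up, looking along -z (the intrinsics and any distortion apply to the point x, -y, -z); pixel columns grow to the right and rows downward; lengths in m; the calibration is good to about 2 mm. The wrist camera is an equidistant fisheye: a pixel r from the principal point sees the ray r / f radians off the axis. A picture is of the moment at which its call begins: read the wrist's pose just before it. camera_info takes no time and is no camera call.
- arm.job_done(): hands the job in; it is judged then, once.
The state is a dict: "time_s": time; "joint_pos": joint angles; "qd": joint speeds; "joint_efforts": joint torques, N m; "position": TCP position; "eef_rot": TCP orientation; "force": force on the tool from outside, world axes, zero at the start; "ft_torque": the same for the moment, N m; "grip_width": finger opening in m; "gripper_force": force on a finger pad.
Only numpy, scipy, OpenCV 4.12 (cv2) and the standard library are available. Lean on these libraries where they do the work, as an engineer would, in place of code of your own. Each camera call takes 0.05 s, during which the arm holds its last target. There are 200 camera calls.

## Working session

There is one attempt and no reset: what is moved stays moved. The work goes in short steps, Python scripts to look and compute and a tool call to move; the robot and the scene stay as the last step left them, time stands still between calls to the robot, and variables do not carry over. Pictures are saved under pics/ and viewed, at most 10 in all, crops included, and the job is handed in when it is done.

Besides the shell and the picture viewer there is one more tool, called after "Request:" as name(argument=value, ...) on one line, values as JSON. drive_tool: Moves the arm, as the interface text tells. Scaled input: -1 to 1 covers 80 mm each way for a shift and 45 degrees each way for a turn. Its arguments: {"type":"object","properties":{"rows":{"type":"array","items":{"type":"array","items":{"type":"number"}}}},"required":["rows"]}

```bash
mkdir -p pics; cat > h.py <<'E'
import numpy as np, cv2
from bench import arm
def cap(n,f):
    im=arm.capture(n); cv2.imwrite('pics/'+f,im[:,:,::-1]); return im
def ray(n,u,v,st=None):
    c=arm.camera_info(n)
    E=np.array(c['extrinsics']); d=np.array([(u-c['cx'])/c['fx'],-(v-c['cy'])/c['fy'],-1.])
    R=E[:3,:3]; return -R.T@E[:3,3], R.T@d
def plane(n,u,v,z):
    o,d=ray(n,u,v); return o+d*(z-o[2])/d[2]
def proj(n,p):
    c=arm.camera_info(n); q=np.array(c['extrinsics'])@np.append(p,1); return c['cx']+c['fx']*q[0]/-q[2], c['cy']+c['fy']*q[1]/q[2]
E
python3 - <<'E'
from h import *
s=arm.state(); print(s)
for n in('top','side'):
    cap(n,n+'0.png'); c=arm.camera_info(n); print(n,c, ray(n,320,240))
print(arm.camera_info('wrist'))
E
```

```text
{'time_s': 0.0, 'joint_pos': array([-1.43004568,  0.47782495,  0.02233063,  1.55646998, -0.01151113,
        1.10927891, -0.08313745]), 'qd': array([ 5.74594072e-04,  5.22923414e-04, -1.50748626e-03, -9.00077076e-04,
        4.25109266e-05,  1.95325596e-03,  2.64699680e-05]), 'joint_efforts': array([ 4.17743850e-04, -5.96458697e+01,  1.60817955e+00, -2.81190687e+01,
        1.25250622e-02,  9.47239838e-03,  1.72496914e-05]), 'position': array([0.16609808, 0.65358831, 0.20950108]), 'eef_rot': array([-3.13974359e+00,  1.24775361e-04,  2.89272920e+00]), 'force': array([-0.46710937,  0.18563814, -0.32150256]), 'ft_torque': array([-0.01236703, -0.03538342, -0.02857809]), 'gripper_force': 0.0, 'grip_width': 0.08551622622051573}
top {'fx': 589.8109901391972, 'fy': 589.8109901391972, 'cx': 318.9312967397187, 'cy': 239.3073388790791, 'extrinsics': array([[ 0.05642819, -0.99840207,  0.00302795, -0.05239957],
       [ 0.97788145,  0.05587967,  0.20155729, -0.55105174],
       [-0.20140441, -0.00841254,  0.97947205, -1.32776047],
       [ 0.        ,  0.        ,  0.        ,  1.        ]])} (ar
[... 314 characters left out ...]
88625, -0.07785336],
       [-0.025464  , -0.81662018,  0.57661345, -1.07636692],
       [ 0.        ,  0.        ,  0.        ,  1.        ]])} (array([ 0.53545571, -0.85741616,  0.67604809]), array([ 0.01320285,  0.81907373, -0.57368012]))
{'fx': 371.64829954431775, 'fy': 371.64829954431775, 'cx': 316.1462791917808, 'cy': 237.6631649990385, 'T_tool_cam': array([[-1.01922629e-03,  9.48327191e-01,  3.17292451e-01,
         8.22180096e-02],
       [ 9.99999460e-01,  9.02001038e-04,  5.16348962e-04,
         9.72186161e-04],
       [ 2.03469640e-04,  3.17292806e-01, -9.48327598e-01,
        -1.64293857e-01],
       [ 0.00000000e+00,  0.00000000e+00,  0.00000000e+00,
         1.00000000e+00]])}
```

View pics/top0.png

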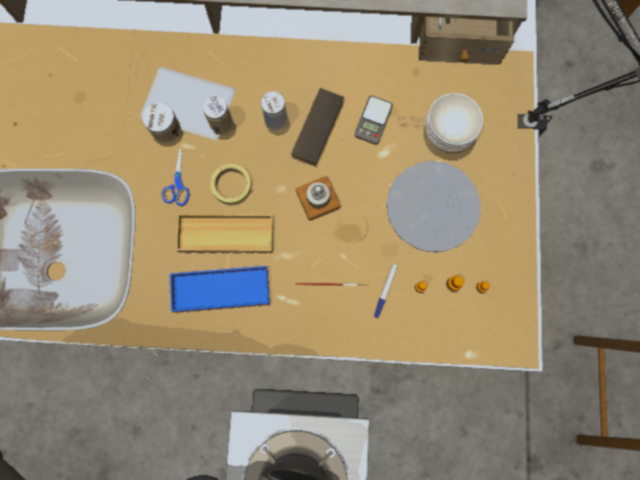

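View pics/side0.png

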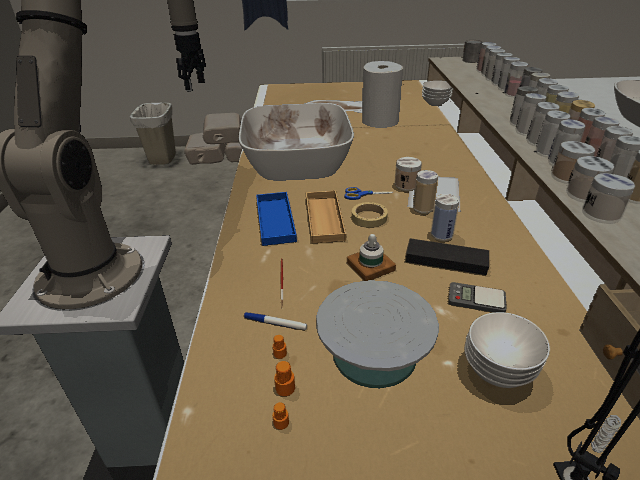

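The top view shows three orange caps, at about (421,286), (456,283) and (484,286). The middle one looks largest. The marker is at (386,290), the brush at (332,284), the blue tray at (220,289), the wood tray at (225,233) and the bottle at (318,197). Next I measure these and enlarge a crop of the caps.

```bash
python3 - <<'E'
from h import *
t=cv2.imread('pics/top0.png'); s=cv2.imread('pics/side0.png')
ht=cv2.cvtColor(t,cv2.COLOR_BGR2HSV); hs=cv2.cvtColor(s,cv2.COLOR_BGR2HSV)
def blobs(name,h,lo,hi,roi,z,cam,mina=15):
    m=cv2.inRange(h,np.array(lo),np.array(hi)); k=np.zeros_like(m); x0,y0,x1,y1=roi; k[y0:y1,x0:x1]=m[y0:y1,x0:x1]
    for c in cv2.findContours(k,cv2.RETR_EXTERNAL,cv2.CHAIN_APPROX_NONE)[0]:
        if len(c)<8 or cv2.contourArea(c)<mina: continue
        b=cv2.boxPoints(cv2.minAreaRect(c)); 
        W=np.array([plane(cam,*p,z)[:2] for p in b]); M=cv2.moments(c)
        e=sorted([(np.linalg.norm(W[i]-W[(i+1)%4]),tuple((W[(i+1)%4]-W[i]))) for i in (0,1)])
        print(name,cam,'px',np.round([M['m10']/M['m00'],M['m01']/M['m00']],1),cv2.contourArea(c),cv2.boundingRect(c),'ctr',W.mean(0).round(4),'wl',round(e[0][0],4),round(e[1][0],4),'ang',round(np.degrees(np.arctan2(e[1][1][1],e[1][1][0])),1))
blobs('blue tray',ht,(100,120,60),(125,255,255),(160,255,285,320),.026,'top')
blobs('orange',ht,(5,190,120),(17,255,255),(405,265,505,305),.03,'top')
blobs('mk blue',ht,(100,100,40),(130,255,255),(365,250,405,330),.008,'top')
blobs('mk white',ht,(0,0,150),(180,90,255),(365,250,405,330),.008,'top')
blobs('brush',ht,(0,100,50),(9,255,220),(285,270,375,300),.004,'top',5)
blobs('block',ht,(0,100,40),(14,255,190),(285,170,350,225),.022,'top')
blobs('collar',ht,(0,0,60),(180,60,255),(295,175,345,215),.066,'top')
blobs('orange',hs,(4,190,100),(17,255,255),(260,325,310,440),.03,'side')
blobs('mk',hs,(100,100,40),(130,255,255),(235,300,315,335),.008,'side')
blobs('mkw',hs,(0,0,150),(180,60,255),(235,300,315,335),.008,'side')
cv2.imwrite('pics/c1.png',np.vstack([cv2.resize(t[170:325,160:505],None,fx=2.2,fy=2.2,interpolation=2),cv2.resize(s[228:438:1,230:440],(345*22//10,210*22//10))[:230]])[:590,:790])
cv2.imwrite('pics/c1.png',np.hstack([cv2.resize(t[255:320,280:500],(440,130),interpolation=2).repeat(1,0),]) ) if 0 else None
a=cv2.resize(t[170:325,280:505],None,fx=3.5,fy=3.5,interpolation=2)
cv2.imwrite('pics/c1.png',a); print(a.shape)
cv2.imwrite('pics/c2.png',cv2.resize(s[225:435,225:405],None,fx=2.8,fy=2.8,interpolation=2))
E
```

```text
blue tray top px [218.9 288.5] 3492.5 (170, 267, 99, 44) ctr [0.4279 0.2084] wl 0.0893 0.2315 ang -82.2
mk blue top px [379.1 307.1] 46.5 (375, 299, 9, 18) ctr [ 0.4058 -0.1726] wl 0.009 0.0422 ang -16.3
mk white top px [388.5 281.5] 227.5 (379, 263, 19, 37) ctr [ 0.4714 -0.1931] wl 0.0176 0.0922 ang -17.4
collar top px [317.9 194. ] 394.0 (307, 183, 23, 23) ctr [ 0.6604 -0.0128] wl 0.0523 0.054 ang -177.0
orange side px [279.7 412.3] 199.5 (273, 402, 15, 20) ctr [ 0.4706 -0.4134] wl 0.0231 0.035 ang 93.0
orange side px [285.  379.4] 50.0 (275, 371, 19, 14) ctr [ 0.4751 -0.3482] wl 0.0264 0.0327 ang 6.4
orange side px [282.8 366.7] 119.0 (276, 361, 15, 13) ctr [ 0.4719 -0.3229] wl 0.0256 0.026 ang -79.7
orange side px [279.2 347.6] 19.5 (273, 342, 13, 9) ctr [ 0.4634 -0.2762] wl 0.0181 0.0233 ang 10.6
orange side px [278.  338.2] 44.0 (274, 335, 9, 12) ctr [ 0.4606 -0.2608] wl 0.0154 0.0277 ang -87.9
mk side px [254.4 316.4] 99.5 (244, 313, 21, 9) ctr [ 0.4048 -0.17  ] wl 0.019 0.0451 ang -20.5
mkw side px [284.7 321.1] 151.0 (264, 316, 42, 12) ctr [ 0.4688 -0.1884] wl 0.0134 0.0902 ang -18.4
(542, 788, 3)
```

View pics/c1.png

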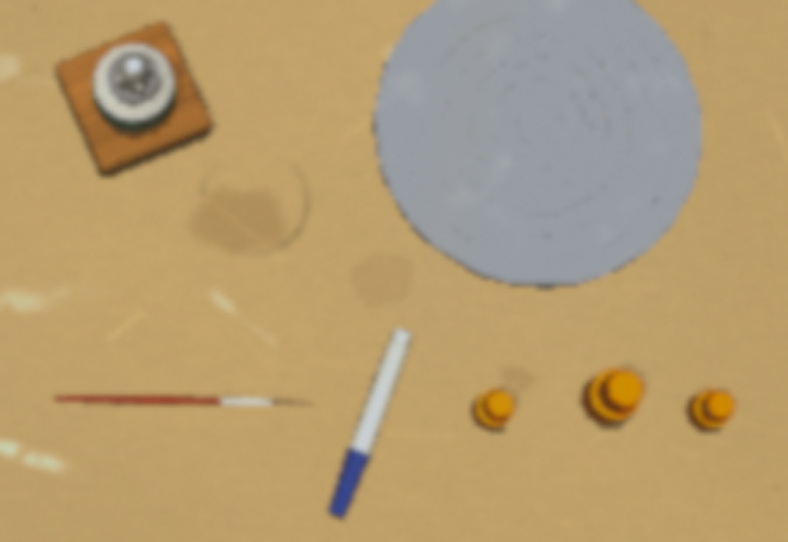

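View pics/c2.png

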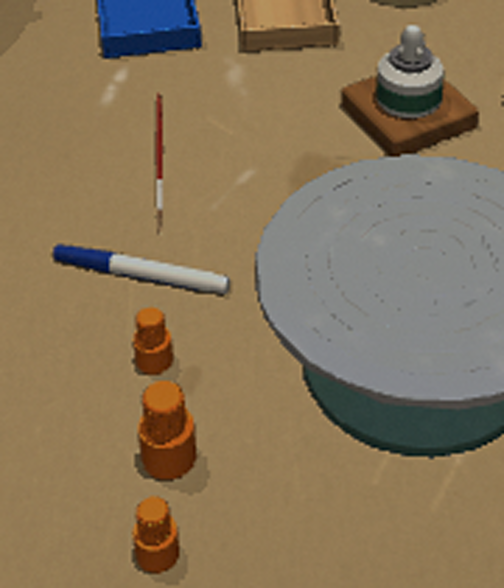

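The enlarged crops confirm it: the middle orange cap, top px (456,283), side px (285,379), is clearly larger than its neighbours at top px (421,286) and (484,286). So it is the one meant. Next I fit points more exactly.

```bash
cat >> h.py <<'E'
def tri(a,b):
    (o1,d1),(o2,d2)=ray('top',*a),ray('side',*b)
    k=np.linalg.lstsq(np.c_[d1,-d2],o2-o1,rcond=None)[0]; p,q=o1+k[0]*d1,o2+k[1]*d2
    return (p+q)/2,np.linalg.norm(p-q)
E
python3 - <<'E'
from h import *
t=cv2.imread('pics/top0.png'); s=cv2.imread('pics/side0.png')
ht=cv2.cvtColor(t,cv2.COLOR_BGR2HSV); hs=cv2.cvtColor(s,cv2.COLOR_BGR2HSV)
print('hsv cap',ht[281,458],ht[284,450],ht[300,450],hs[367,283],hs[379,285],hs[395,320])
C=lambda x,y:(280+x/3.5-.36,170+y/3.5-.36)
S=lambda x,y:(225+x/2.8-.32,225+y/2.8-.32)
print('captop',plane('top',*C(622,390),.062),'side',plane('side',*S(165,394),.062),tri(C(622,390),S(165,394)))
print('shoulder top',plane('top',*C(613,397),.034))
print('neck',tri(C(134,64),S(412,32)),plane('top',*C(134,64),.093),plane('side',*S(412,32),.093))
print('white disc(collar?)',plane('top',*C(134,83),.061))
b=[(57,70),(165,22),(212,128),(105,175)]
W=np.array([plane('top',*C(*p),.018)[:2] for p in b]); print('block',W.round(3),W.mean(0))
for n,a,bb,z in(('marker',(338,517),(403,330),.008),('brush',(55,398),(312,404),.004)):
    A,B=plane('top',*C(*a),z),plane('top',*C(*bb),z); d=B-A; print(n,A.round(4),B.round(4),(A+B)/2,np.linalg.norm(d),np.degrees(np.arctan2(d[1],d[0])))
A,B=plane('side',*S(55,252),.008),plane('side',*S(228,284),.008);print('mk side',A,B,(A+B)/2)
A,B=plane('side',*S(159,93),.004),plane('side',*S(158,233),.004);print('br side',A,B,(A+B)/2)
W=np.array([plane('top',*p,.026)[:2] for p in((177,216),(273,216),(273,252),(178,251))]); print('wood',W.round(3),W.mean(0),np.degrees(np.arctan2(*(W[1]-W[0])[::-1])))
W=np.array([plane('top',*p,.026)[:2] for p in((170,274),(268,267),(270,303),(173,311))]); print('blue',W.round(3),W.mean(0),np.degrees(np.arctan2(*(W[1]-W[0])[::-1])))
W=np.array([plane('side',*p,.026)[:2] for p in((305,194),(341,192),(345,236),(310,237))]); print('wood side',W.round(3),W.mean(0))
# wheel disc extents
print('wheel left',plane('top',387,205,.09),plane('top',433,250,.09),plane('side',316,322,.09))
E
```

```text
hsv cap [ 21 255 206] [ 20 241 184] [ 19 116 193] [ 15 211 178] [ 13 250  96] [ 18 109 150]
captop [ 0.47204372 -0.34511833  0.062     ] side [ 0.47635209 -0.34718923  0.062     ] (array([ 0.47428922, -0.34539779,  0.05917803]), np.float64(0.003723558004519426))
shoulder top [ 0.47106396 -0.34560387  0.034     ]
neck (array([ 0.66759922, -0.01212996,  0.08981894]), np.float64(0.0009998966696350474)) [ 0.6671728  -0.01215269  0.093     ] [ 0.66637439 -0.01694606  0.093     ]
white disc(collar?) [ 0.66331527 -0.01241557  0.061     ]
block [[ 0.682  0.043]
 [ 0.721 -0.031]
 [ 0.646 -0.068]
 [ 0.608  0.005]] [ 0.6645601  -0.01293408]
marker [ 0.3825 -0.1666  0.008 ] [ 0.513  -0.2066  0.008 ] [ 0.44776819 -0.18657794  0.008     ] 0.13644474987119098 -17.03865260100897
brush [0.4529 0.0298 0.004 ] [ 0.4588 -0.1463  0.004 ] [ 0.45584393 -0.05826976  0.004     ] 0.17622175384342617 -88.0874413358954
mk side [ 0.38462655 -0.16518916  0.008     ] [ 0.51326684 -0.20512229  0.008     ] [ 0.4489467  -0.18515572  0.008     ]
br side [0.45425459 0.03162887 0.004     ] [ 0.46019256 -0.14490942  0.004     ] [ 0.45722357 -0.05664028  0.004     ]
wood [[0.597 0.325]
 [0.61  0.093]
 [0.522 0.087]
 [0.512 0.313]] [0.56038437 0.20465938] -86.72226469424332
blue [[0.455 0.327]
 [0.485 0.096]
 [0.4   0.085]
 [0.369 0.31 ]] [0.42758855 0.20455933] -82.60061727555824
wood side [[0.514 0.308]
 [0.62  0.312]
 [0.614 0.084]
 [0.526 0.085]] [0.56833895 0.19742612]
wheel left [ 0.63618813 -0.17418489  0.09      ] [ 0.53616873 -0.28248695  0.09      ] [ 0.53376167 -0.27607079  0.09      ]
```

Both views agree within 2–4 mm. I'll do the brush first so the marker grasp stays clear of it. Next is a small planner that converts targets into drive rows.

```bash
cat > plan.py <<'E'
from h import *
import math
def plan(wps,hand=None,step=35):
    """wps: list of (x,y,z,yawdeg,hand). prints calls (normalised dx,dy,dz,roll, rows)."""
    s=arm.state(); p=np.array(s['position']); yaw=math.degrees(s['eef_rot'][2])
    print('now',p.round(4),'yaw',round(yaw,2),'F',np.round(s['force'],2),'w',round(s['grip_width'],4),'t',round(s['time_s'],2),'q7',round(s['joint_pos'][6],2))
    for (x,y,z,ya,h) in wps:
        for _ in range(30):
            d=np.array([x,y,z])-p; dy=(ya-yaw+180)%360-180
            if np.linalg.norm(d)<8e-4 and abs(dy)<.5: break
            a=math.radians(yaw); ex=np.array([math.cos(a),math.sin(a),0]); ey=np.array([math.sin(a),-math.cos(a),0]); ez=np.array([0,0,-1.])
            v=np.array([d@ex,d@ey,d@ez])/.08; f=min(1,1/max(1e-9,abs(v).max())); r=float(np.clip(-dy/45,-1,1))
            v=np.round(v*f,2); r=round(r,2)
            n=math.ceil(max(np.linalg.norm(v)*80/step,abs(r)*45/9.5,1))
            p=p+.08*(v[0]*ex+v[1]*ey+v[2]*ez); yaw-=45*r
            print([h,*v.tolist(),r],'x',n,'->',p.round(3),round(yaw,1))
E
python3 - <<'E'
from plan import *
plan([(.30,.50,.21,91.9,.6),(.457,.25,.21,91.9,.6),(.457,-.057,.1,91.9,.6)])
E
```

```text
now [0.1661 0.6536 0.2096] yaw 165.74 F [-0.66 -0.09  0.45] w 0.0851 t 0.1 q7 -0.08
[0.6, -1.0, -0.69, -0.0, 1.0] x 5 -> [0.23 0.58 0.21] 120.7
[0.6, -1.0, 0.18, -0.0, 0.64] x 4 -> [0.283 0.519 0.21 ] 91.9
[0.6, -0.24, 0.2, -0.0, 0.0] x 1 -> [0.3  0.5  0.21] 91.9
[0.6, -1.0, 0.58, -0.0, 0.0] x 3 -> [0.349 0.422 0.21 ] 91.9
[0.6, -1.0, 0.58, -0.0, 0.0] x 3 -> [0.398 0.344 0.21 ] 91.9
[0.6, -1.0, 0.58, -0.0, 0.0] x 3 -> [0.447 0.265 0.21 ] 91.9
[0.6, -0.19, 0.12, -0.0, 0.0] x 1 -> [0.457 0.25  0.21 ] 91.9
[0.6, -1.0, -0.03, 0.36, 0.0] x 3 -> [0.458 0.17  0.181] 91.9
[0.6, -1.0, -0.04, 0.36, 0.0] x 3 -> [0.457 0.09  0.152] 91.9
[0.6, -1.0, -0.03, 0.35, 0.0] x 3 -> [0.457 0.01  0.124] 91.9
[0.6, -0.84, -0.03, 0.3, 0.0] x 3 -> [ 0.457 -0.057  0.1  ] 91.9
```

Request:
drive_tool(rows=[[0.6,-1.0,-0.69,0,1.0],[0.6,-1.0,-0.69,0,1.0],[0.6,-1.0,-0.69,0,1.0],[0.6,-1.0,-0.69,0,1.0],[0.6,-1.0,-0.69,0,1.0]])

```text
time_s: 0.72
position: [0.23, 0.5807, 0.2101]
eef_rot: [-3.141, 0.001, 2.107]
force: [-0.0, 1.2, 0.0]
grip_width: 0.0513
gripper_force: 0.0
```

Request:
drive_tool(rows=[[0.6,-1.0,0.18,0,0.64],[0.6,-1.0,0.18,0,0.64],[0.6,-1.0,0.18,0,0.64],[0.6,-1.0,0.18,0,0.64]])

```text
time_s: 1.23
position: [0.2833, 0.5196, 0.2104]
eef_rot: [-3.142, 0.0, 1.608]
force: [0.2, 0.2, -0.8]
grip_width: 0.0513
gripper_force: 0.0
```

Request:
drive_tool(rows=[[0.6,-1.0,0.5,0,0],[0.6,-1.0,0.5,0,0],[0.6,-1.0,0.5,0,0]])

```text
time_s: 1.6
position: [0.3274, 0.4392, 0.2106]
eef_rot: [3.141, 0.0, 1.606]
force: [-0.6, 0.8, -0.8]
grip_width: 0.0514
gripper_force: 0.0
```

Request:
drive_tool(rows=[[0.6,-1.0,0.6,0,0],[0.6,-1.0,0.6,0,0],[0.6,-1.0,0.6,0,0]])

```text
time_s: 1.98
position: [0.3778, 0.3617, 0.2106]
eef_rot: [3.141, 0.0, 1.605]
force: [-0.2, 1.0, -0.0]
grip_width: 0.0514
gripper_force: 0.0
```

Request:
drive_tool(rows=[[0.5,-1.0,0.4,0,0],[0.5,-1.0,0.4,0,0],[0.5,-1.0,0.4,0,0]])

```text
time_s: 2.35
position: [0.4116, 0.2842, 0.2106]
eef_rot: [3.141, -0.0, 1.606]
force: [0.4, 0.2, 0.6]
grip_width: 0.0428
gripper_force: 0.0
```

Request:
drive_tool(rows=[[0.5,-1.0,0.4,0.3,0],[0.5,-1.0,0.4,0.3,0],[0.5,-1.0,0.4,0.3,0]])

```text
time_s: 2.72
position: [0.446, 0.2056, 0.186]
eef_rot: [-3.141, 0.0, 1.606]
force: [0.2, 0.9, 0.8]
grip_width: 0.0425
gripper_force: 0.0
```

Request:
drive_tool(rows=[[0.5,-1.0,0,0.3,0],[0.5,-1.0,0,0.3,0],[0.5,-1.0,0,0.3,0]])

```text
time_s: 3.1
position: [0.4486, 0.1265, 0.1624]
eef_rot: [-3.141, -0.0, 1.606]
force: [0.5, 1.1, 0.4]
grip_width: 0.0429
gripper_force: 0.0
```

Request:
drive_tool(rows=[[0.5,-1.0,0,0.3,0],[0.5,-1.0,0,0.3,0],[0.5,-1.0,0,0.3,0]])

```text
time_s: 3.48
position: [0.4521, 0.0466, 0.1386]
eef_rot: [3.141, -0.0, 1.606]
force: [0.1, 1.0, -1.2]
grip_width: 0.0425
gripper_force: 0.0
```

Request:
drive_tool(rows=[[0.5,-1.0,0,0.3,0],[0.5,-1.0,0,0.3,0],[0.5,-1.0,0,0.3,0],[0.5,-1.0,0,0.3,0]])

```text
time_s: 3.98
position: [0.4554, -0.0321, 0.1149]
eef_rot: [3.141, -0.001, 1.609]
force: [-0.4, 0.8, -0.5]
grip_width: 0.0427
gripper_force: 0.0
```

```bash
cat >> h.py <<'E'
from scipy.spatial.transform import Rotation as Ro
def wrist_plane(u,v,z,st):
    """world point on plane z seen at wrist pixel"""
    c=arm.camera_info('wrist'); x,y=u-c['cx'],v-c['cy']; r=np.hypot(x,y); th=r/c['fx']
    k=np.sin(th)/max(r,1e-9); d=np.array([x*k,-y*k,-np.cos(th)])
    T=np.eye(4); T[:3,:3]=Ro.from_euler('xyz',st['eef_rot']).as_matrix(); T[:3,3]=st['position']
    G=T@np.array(c['T_tool_cam']); o=G[:3,3]; d=G[:3,:3]@d
    return o+d*(z-o[2])/d[2]
def wrist_proj(p,st):
    c=arm.camera_info('wrist'); T=np.eye(4); T[:3,:3]=Ro.from_euler('xyz',st['eef_rot']).as_matrix(); T[:3,3]=st['position']
    q=np.linalg.inv(T@np.array(c['T_tool_cam']))@np.append(p,1); x,y,z=q[0],-q[1],-q[2]; h=np.hypot(x,y); k=c['fx']*np.arctan2(h,z)/h
    return c['cx']+k*x,c['cy']+k*y
E
python3 - <<'E'
from plan import *
st=arm.state(); im=cap('wrist','w1.png')
print('proj brush mid',wrist_proj([.457,-.057,.004],st),'ends',wrist_proj([.4535,.031,.004],st),wrist_proj([.4595,-.1456,.004],st))
h=cv2.cvtColor(im,cv2.COLOR_RGB2HSV); m=cv2.inRange(h,(0,130,60),(8,255,255))|cv2.inRange(h,(174,130,60),(180,255,255))
for c in cv2.findContours(m,0,2)[0]:
    if cv2.contourArea(c)>80:
        e=c.reshape(-1,2); print(cv2.contourArea(c),[wrist_plane(*e[i],.004,st).round(4)[:2] for i in (e[:,0].argmin(),e[:,0].argmax())],e[e[:,0].argmin()],e[e[:,0].argmax()])
plan([(.457,-.057,.1,91.9,.5)])
E
```

```text
proj brush mid (np.float64(317.44726318279663), np.float64(256.2692305262449)) ends (np.float64(317.1882623498918), np.float64(144.1208082769785)) (np.float64(316.4604505905588), np.float64(347.9206579427907))
681.5 [array([ 0.4518, -0.0297]), array([ 0.4581, -0.0525])] [312 223] [319 251]
now [ 0.4552 -0.0323  0.1149] yaw 92.16 F [-0.03 -0.61  0.34] w 0.0428 t 4.03 q7 0.21
[0.5, -0.31, 0.01, 0.19, 0.01] x 1 -> [ 0.457 -0.057  0.1  ] 91.7
```

View pics/w1.png

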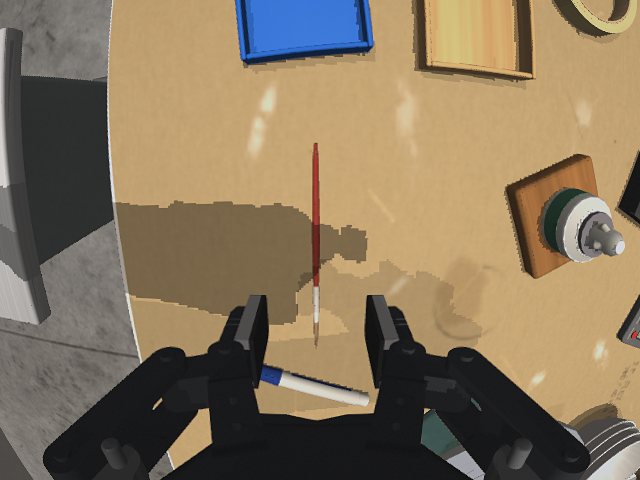

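The wrist view confirms the brush: it runs along column 316 from row 143 to 347, centred between the fingers as predicted. I descend and grasp.

Request:
drive_tool(rows=[[0.5,-0.31,0.01,0.6,0],[0.5,-0.31,0.01,0.6,0],[0.5,-0.31,0.01,0.6,0]])

```text
time_s: 4.4
position: [0.4565, -0.0584, 0.0672]
eef_rot: [3.141, -0.001, 1.606]
force: [-0.3, 0.8, 0.0]
grip_width: 0.0425
gripper_force: 0.0
```

Request:
drive_tool(rows=[[0.5,0,0,0.4,0],[0.5,0,0,0.7,0],[0.5,0,0,0.8,0],[0.5,0,0,0.8,0],[0.0,0,0,0.8,0],[0.0,0,0,0.8,0],[0.0,0,0,0.8,0],[0.0,0,0,0.8,0],[0.0,0,0,0.8,0]])

```text
time_s: 5.52
position: [0.456, -0.0597, 0.0025]
eef_rot: [3.142, -0.0, 1.605]
force: [0.5, -0.1, 0.2]
grip_width: 0.0004
gripper_force: 0.0
```

Request:
drive_tool(rows=[[0.0,0,0,-0.5,0],[0.0,0,0,-1,0],[0.0,0,0,-1,0],[0.0,0,0,-1,0]])

```text
time_s: 6.02
position: [0.4556, -0.0594, 0.0822]
eef_rot: [-3.141, -0.0, 1.605]
force: [-0.2, 0.5, -0.5]
grip_width: 0.0001
gripper_force: 0.0
```

```bash
python3 - <<'E'
from plan import *
plan([(.48,.13,.12,93.3,0),(.5615,.2035,.09,93.3,0)])
E
```

```text
now [ 0.4556 -0.0594  0.0822] yaw 91.96 F [-0.21  0.53 -0.47] w 0.0001 t 6.03 q7 0.34
[0, 1.0, 0.16, -0.2, -0.03] x 3 -> [0.466 0.021 0.098] 93.3
[0, 1.0, 0.19, -0.2, 0.0] x 3 -> [0.476 0.102 0.114] 93.3
[0, 0.35, 0.07, -0.07, 0.0] x 1 -> [0.48 0.13 0.12] 93.3
[0, 0.8, 1.0, 0.35, 0.0] x 4 -> [0.556 0.199 0.092] 93.3
[0, 0.06, 0.07, 0.02, 0.0] x 1 -> [0.562 0.204 0.09 ] 93.3
```

```bash
python3 - <<'E'
from plan import *
st=arm.state(); im=cap('wrist','w2.png')
print(wrist_proj([.457,-.057,.004],st), wrist_proj(st['position']-[0,0,.0],st))
cap('top','t2.png')
E
```

```text
(np.float64(318.8411044385618), np.float64(236.5664947448653)) (np.float64(316.744301676556), np.float64(291.02659832770877))
```

View pics/w2.png

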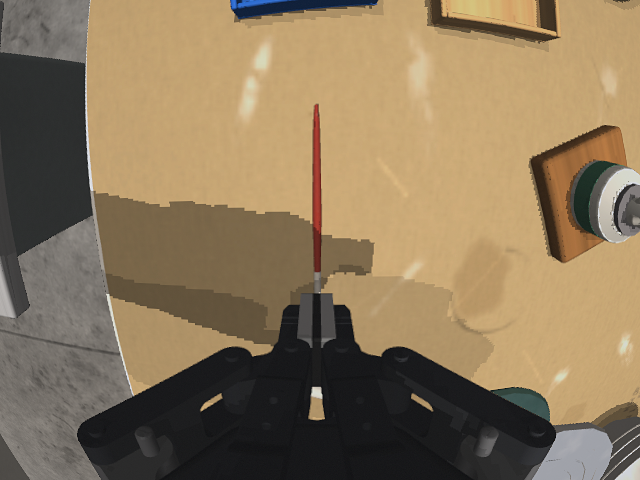

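The fingers closed over the top of the brush: it still lies at column 317, undisturbed. Partly open pads stand farther back, so I need to go lower. I'll feel for the bench with a smaller opening.

Request:
drive_tool(rows=[[0.32,0,0.01,0.5,0],[0.32,0,0.01,0.8,0],[0.32,0,0.01,0.98,0],[0.32,0,0.01,0.98,0]])

```text
time_s: 6.62
position: [0.4558, -0.0598, 0.0031]
eef_rot: [-3.139, 0.0, 1.604]
force: [0.0, 0.2, -0.5]
grip_width: 0.0274
gripper_force: 0.0
```

Request:
drive_tool(rows=[[0.32,0,0,0.03,0],[0.32,0,0,0.03,0]])

```text
time_s: 6.88
position: [0.4573, -0.0596, 0.0022]
eef_rot: [3.14, -0.0, 1.605]
force: [-0.6, 0.3, 0.5]
grip_width: 0.0274
gripper_force: 0.0
```

Request:
drive_tool(rows=[[0.32,0,0,0.02,0],[0.32,0,0,0.02,0]])

```text
time_s: 7.12
position: [0.4569, -0.0595, 0.0003]
eef_rot: [3.141, -0.0, 1.605]
force: [0.5, 0.2, 0.4]
grip_width: 0.0274
gripper_force: 0.0
```

Request:
drive_tool(rows=[[0.32,0,0,0.02,0],[0.32,0,0,0.02,0]])

```text
time_s: 7.38
position: [0.4567, -0.0596, -0.0016]
eef_rot: [-3.141, -0.0, 1.605]
force: [0.5, 0.3, -0.2]
grip_width: 0.0274
gripper_force: 0.0
```

Request:
drive_tool(rows=[[0.32,0,0,0.015,0],[0.32,0,0,0.015,0]])

```text
time_s: 7.62
position: [0.4567, -0.0596, -0.0028]
eef_rot: [-3.141, -0.0, 1.605]
force: [0.6, 0.6, -0.2]
grip_width: 0.0275
gripper_force: 0.0
```

Request:
drive_tool(rows=[[0.1,0,0,0,0],[0.0,0,0,0,0],[0.0,0,0,0,0],[0.0,0,0,0,0],[0.0,0,0,0,0]])

```text
time_s: 8.25
position: [0.4568, -0.0596, -0.0027]
eef_rot: [-3.142, -0.0, 1.605]
force: [0.1, 0.8, -0.1]
grip_width: 0.0002
gripper_force: 0.0
```

Request:
drive_tool(rows=[[0.0,0,0,0.02,0],[0.0,0,0,0.02,0]])

```text
time_s: 8.5
position: [0.4567, -0.0596, -0.0044]
eef_rot: [-3.141, -0.0, 1.605]
force: [0.8, -0.8, -0.4]
grip_width: 0.0002
gripper_force: 0.0
```

```bash
python3 - <<'E'
from plan import *
st=arm.state(); im=cap('side','s3.png'); print(st['position'],st['force'],st['grip_width'])
print('TCP in side',proj('side',st['position']),'brush mid',proj('side',[.457,-.057,.003]))
u,v=map(int,proj('side',st['position']))
cv2.imwrite('pics/s3c.png',cv2.resize(im[v-60:v+40,u-65:u+65,::-1],None,fx=5,fy=5,interpolation=2))
print(u-65,v-60)
E
```

```text
[ 0.45669247 -0.05960282 -0.00442748] [ 0.75780487 -0.77969425 -0.41314425] 0.00024469529468841545
TCP in side (np.float64(281.2788503705241), np.float64(284.8191466686388)) brush mid (np.float64(281.22674946858126), np.float64(281.60221797282645))
216 224
```

View pics/s3c.png

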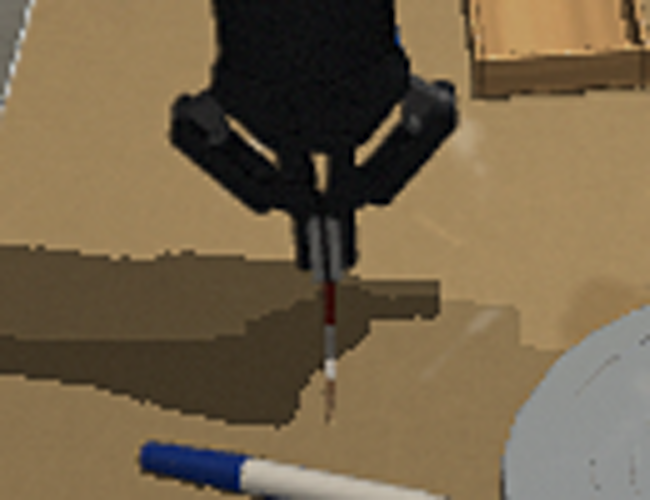

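The side view shows the shut fingertips at side px (281,280), about 4 px above where the reported TCP projects. So the tips are still several mm above the bench. I reopen the fingers and feel downward.

Request:
drive_tool(rows=[[0.32,0,0,0,0],[0.32,0,0,0,0],[0.32,0,0,0,0],[0.32,0,0,0.03,0],[0.32,0,0,0.03,0]])

```text
time_s: 9.18
position: [0.4566, -0.0596, -0.0069]
eef_rot: [-3.141, -0.0, 1.605]
force: [-0.1, 0.6, 0.8]
grip_width: 0.0273
gripper_force: 0.0
```

Request:
drive_tool(rows=[[0.32,0,0,0.02,0],[0.32,0,0,0.02,0]])

```text
time_s: 9.43
position: [0.4567, -0.0596, -0.0084]
eef_rot: [-3.141, -0.0, 1.605]
force: [-0.2, -1.0, -0.6]
grip_width: 0.0273
gripper_force: 0.0
```

Request:
drive_tool(rows=[[0.32,0,0,0.02,0],[0.32,0,0,0.02,0]])

```text
time_s: 9.68
position: [0.4567, -0.0596, -0.01]
eef_rot: [-3.141, -0.0, 1.605]
force: [-0.2, 0.7, 0.9]
grip_width: 0.0273
gripper_force: 0.0
```

Request:
drive_tool(rows=[[0.32,0,0,0.02,0],[0.32,0,0,0.02,0]])

```text
time_s: 9.93
position: [0.4567, -0.0596, -0.0116]
eef_rot: [-3.141, -0.0, 1.605]
force: [-0.7, -0.1, 0.2]
grip_width: 0.0272
gripper_force: 0.0
```

Request:
drive_tool(rows=[[0.32,0,0,0.015,0],[0.32,0,0,0.015,0]])

```text
time_s: 10.18
position: [0.4567, -0.0596, -0.0128]
eef_rot: [-3.141, -0.0, 1.605]
force: [-0.9, 0.4, -0.2]
grip_width: 0.0274
gripper_force: 0.0
```

Request:
drive_tool(rows=[[0.0,0,0,0,0],[0.0,0,0,0,0],[0.0,0,0,0,0],[0.0,0,0,0,0]])

```text
time_s: 10.68
position: [0.4568, -0.0596, -0.0127]
eef_rot: [3.142, -0.0, 1.605]
force: [0.6, 0.4, 1.1]
grip_width: -0.0
gripper_force: 0.0
```

```bash
python3 - <<'E'
from plan import *
st=arm.state(); im=cap('side','s4.png'); w=cap('wrist','w4.png'); t=cap('top','t4.png'); st2=arm.state()
print(st['position'],st2['position'],st2['force'])
u,v=map(int,proj('side',st['position'])); print(u,v,proj('side',[.4567,-.0596,0]),proj('side',[.4567,-.0596,.01]), proj('top',[.4567,-.0596,0]))
a=cv2.resize(im[v-50:v+24,u-50:u+50],(400,296),interpolation=2)
b=cv2.resize(w[180:358,196:436],(400,296),interpolation=2)
u2,v2=map(int,proj('top',[.4567,-.0596,0]))
c=cv2.resize(t[v2-37:v2+37,u2-50:u2+50],(400,296),interpolation=2)
print(u2,v2,wrist_proj(st['position'],st),wrist_proj([.457,-.057,.003],st),wrist_proj([.4535,.031,.003],st))
cv2.imwrite('pics/m4.png',np.vstack([np.hstack([a,b]),np.hstack([c,c*0])])[:,:,::-1])
E
```

```text
[ 0.45681401 -0.0595974  -0.01268805] [ 0.45677486 -0.05961875 -0.01271269] [-0.0740818  -0.29281952  0.81311241]
281 287 (np.float64(281.14500583455305), np.float64(283.3456463950735)) (np.float64(280.8326791469691), np.float64(279.9928908930623)) (np.float64(332.5939535018522), np.float64(284.1003243229049))
332 284 (np.float64(316.7424896611542), np.float64(291.02572825807545)) (np.float64(317.35978678138986), np.float64(301.4931167055824)) (np.float64(316.01220632975907), np.float64(97.98936601141105))
```

View pics/m4.png

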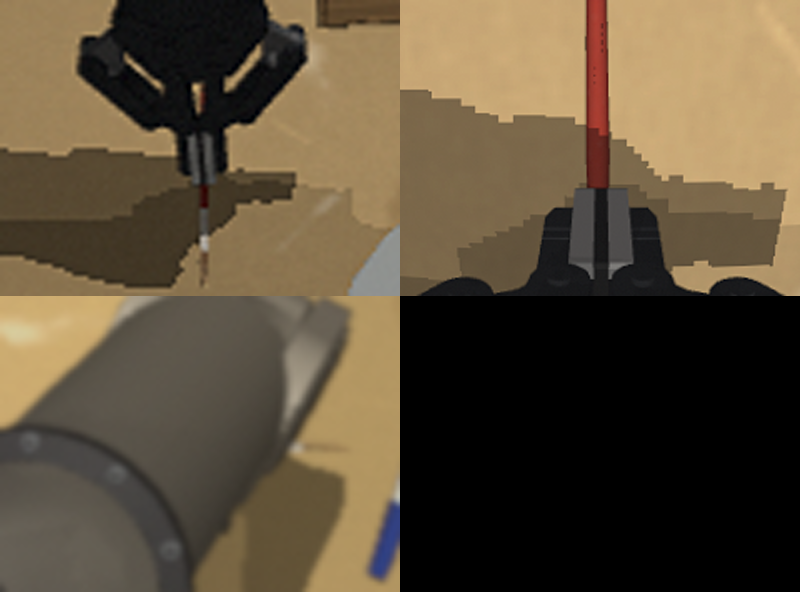

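```bash
python3 - <<'E'
from plan import *
st=arm.state(); w=cv2.imread('pics/w4.png'); h=cv2.cvtColor(w,cv2.COLOR_BGR2HSV)
m=cv2.inRange(h,(0,150,60),(6,255,255))|cv2.inRange(h,(174,150,60),(180,255,255)); m[:, :250]=0; m[:,380:]=0
c=max(cv2.findContours(m,0,2)[0],key=cv2.contourArea); e=c.reshape(-1,2); print('red',e.min(0),e.max(0),e[e[:,1].argmin()])
for dz in (0,.01,.02,.03):
    s=dict(st); s['position']=st['position']+[0,0,dz]; 
    print(dz,'end proj',np.round(wrist_proj([.4535,.031,.003],s),1),'tip at tcp-dz', np.round(wrist_proj(st['position']+[0,-.0,dz],st),1))
m=cv2.inRange(h,(100,120,60),(125,255,255)); c=max(cv2.findContours(m,0,2)[0],key=cv2.contourArea).reshape(-1,2); print('blue tray px',c.min(0),c.max(0))
for P in((.400,.085,.026),(.485,.096,.026)):
    for dz in(0,.02):
        s=dict(st); s['position']=st['position']+[0,0,dz]; print(P,dz,np.round(wrist_proj(P,s),1))
E
```

```text
red [308  95] [321 292] [312  95]
0 end proj [316.1  97.9] tip at tcp-dz [316.7 291. ]
0.01 end proj [316.1  99.2] tip at tcp-dz [316.7 300.6]
0.02 end proj [316.2 100.2] tip at tcp-dz [316.8 311.2]
0.03 end proj [316.2 101.2] tip at tcp-dz [316.8 322.9]Traceback (most recent call last):
  File "<stdin>", line 8, in <module>
ValueError: max() iterable argument is empty
```

Request:
drive_tool(rows=[[0.32,0,0,0,0],[0.32,0,0,0,0],[0.32,0,0,0,0],[0.32,0,0,0.03,0],[0.32,0,0,0.03,0]])

```text
time_s: 11.45
position: [0.4566, -0.0596, -0.0153]
eef_rot: [-3.141, -0.0, 1.605]
force: [-0.0, 0.0, -0.1]
grip_width: 0.0273
gripper_force: 0.0
```

Request:
drive_tool(rows=[[0.32,0,0,0.02,0],[0.32,0,0,0.02,0]])

```text
time_s: 11.7
position: [0.4567, -0.0596, -0.0168]
eef_rot: [-3.141, -0.0, 1.605]
force: [-0.4, -0.2, 0.5]
grip_width: 0.0272
gripper_force: 0.0
```

Request:
drive_tool(rows=[[0.32,0,0,0.02,0],[0.32,0,0,0.02,0]])

```text
time_s: 11.95
position: [0.4567, -0.0596, -0.0184]
eef_rot: [-3.141, -0.0, 1.605]
force: [0.2, -0.6, 0.5]
grip_width: 0.0273
gripper_force: 0.0
```

Request:
drive_tool(rows=[[0.32,0,0,0.02,0],[0.32,0,0,0.02,0]])

```text
time_s: 12.2
position: [0.4567, -0.0596, -0.02]
eef_rot: [-3.141, -0.0, 1.605]
force: [-0.8, -0.3, -0.1]
grip_width: 0.0272
gripper_force: 0.0
```

Request:
drive_tool(rows=[[0.0,0,0,0,0],[0.0,0,0,0,0],[0.0,0,0,0,0],[0.0,0,0,0,0]])

```text
time_s: 12.7
position: [0.4568, -0.0596, -0.0198]
eef_rot: [3.141, -0.0, 1.605]
force: [-0.2, -0.2, 5.4]
grip_width: 0.0028
gripper_force: 59.4
```

Request:
drive_tool(rows=[[0.0,0,0,-0.2,0],[0.0,0,0,-0.5,0],[0.0,0,0,-1,0],[0.0,0,0,-1,0]])

```text
time_s: 13.2
position: [0.4589, -0.0597, 0.0629]
eef_rot: [3.136, -0.0, 1.605]
force: [1.1, -0.3, 0.4]
grip_width: 0.0025
gripper_force: 58.9
```

```bash
python3 - <<'E'
from plan import *
st=arm.state(); im=cap('side','s5.png'); w=cap('wrist','w5.png')
print(st['position'],st['grip_width'],st['gripper_force'],st['force'])
u,v=map(int,proj('side',st['position'])); print(u,v)
a=cv2.resize(im[v-60:v+60,u-50:u+50],(500,600),interpolation=2)
b=cv2.resize(w[0:480,170:410],(300,600))
cv2.imwrite('pics/m5.png',np.hstack([a,b])[:,:,::-1])
E
```

```text
[ 0.45888492 -0.05965547  0.06291218] 0.002497700327644822 58.904051184654236 [ 1.14320462 -0.30189007  0.42458126]
280 261
```

View pics/m5.png

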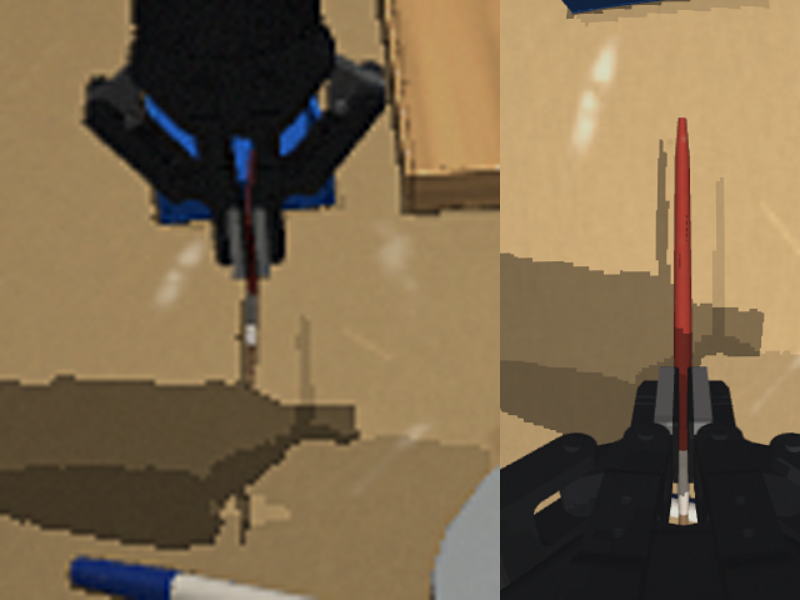

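The brush is held level, and the real fingertips sit about 20 mm behind the reported TCP (tips ≈ TCP z + 0.02). I carry the brush to the wood tray.

```bash
python3 - <<'E'
from plan import *
plan([(.562,.203,.06,93.3,0),(.562,.203,-.0115,93.3,0)],step=30)
E
```

```text
now [ 0.457  -0.0593  0.0607] yaw 91.96 F [-0.55  0.03 -0.69] w 0.0029 t 13.3 q7 0.39
[0, 1.0, 0.44, 0.0, -0.03] x 3 -> [0.489 0.022 0.061] 93.3
[0, 1.0, 0.47, 0.0, 0.0] x 3 -> [0.522 0.104 0.061] 93.3
[0, 1.0, 0.47, 0.01, 0.0] x 3 -> [0.555 0.186 0.06 ] 93.3
[0, 0.21, 0.1, -0.0, 0.0] x 1 -> [0.562 0.203 0.06 ] 93.3
[0, -0.0, -0.0, 0.89, 0.0] x 3 -> [ 0.562  0.203 -0.011] 93.3
```

Request:
drive_tool(rows=[[0.0,0.5,0.22,0,-0.03],[0.0,1.0,0.44,0,-0.03],[0.0,1.0,0.44,0,-0.03]])

```text
time_s: 13.68
position: [0.4898, 0.0251, 0.0592]
eef_rot: [-3.141, -0.001, 1.634]
force: [0.4, -0.9, -0.2]
grip_width: 0.0029
gripper_force: 58.9
```

Request:
drive_tool(rows=[[0.0,0.5,0.23,0,0],[0.0,1.0,0.47,0,0],[0.0,1.0,0.47,0,0]])

```text
time_s: 14.05
position: [0.5225, 0.1066, 0.0592]
eef_rot: [-3.141, -0.0, 1.633]
force: [-0.1, -0.0, -1.3]
grip_width: 0.0022
gripper_force: 58.9
```

Request:
drive_tool(rows=[[0.0,0.5,0.23,0,0],[0.0,1.0,0.47,0,0],[0.0,1.0,0.47,0,0]])

```text
time_s: 14.42
position: [0.5552, 0.188, 0.0592]
eef_rot: [-3.141, -0.0, 1.632]
force: [-0.9, -0.8, 0.5]
grip_width: 0.0023
gripper_force: 58.9
```

Request:
drive_tool(rows=[[0.0,0.21,0.1,0,0],[0.0,0.21,0.1,0.3,0],[0.0,0.21,0.1,0.6,0],[0.0,0.21,0.1,0.8,0],[0.0,0.21,0.1,0.88,0],[0.0,0.21,0.1,0.88,0]])

```text
time_s: 15.18
position: [0.5622, 0.2024, -0.0103]
eef_rot: [-3.141, 0.0, 1.628]
force: [-0.4, -0.8, 0.8]
grip_width: 0.0026
gripper_force: 58.9
```

Request:
drive_tool(rows=[[0.35,0,0,0,0],[0.35,0,0,0,0],[0.35,0,0,0,0],[0.35,0,0,-0.5,0],[0.35,0,0,-1,0],[0.35,0,0,-1,0],[0.35,0,0,-1,0]])

```text
time_s: 16.05
position: [0.5618, 0.203, 0.0695]
eef_rot: [-3.141, -0.0, 1.629]
force: [0.2, -1.1, -0.5]
grip_width: 0.0295
gripper_force: 0.0
```

```bash
python3 - <<'E'
from plan import *
st=arm.state(); w=cap('wrist','w6.png'); h=cv2.cvtColor(w,cv2.COLOR_RGB2HSV)
m=cv2.inRange(h,(0,150,60),(6,255,255))|cv2.inRange(h,(174,150,60),(180,255,255))
for c in cv2.findContours(m,0,2)[0]:
    if cv2.contourArea(c)>80:
        e=c.reshape(-1,2); a,b=e[e[:,1].argmin()],e[e[:,1].argmax()]; print(cv2.contourArea(c),a,b,wrist_plane(*a,.01,st).round(3),wrist_plane(*b,.01,st).round(3))
# marker: current
t=cap('top','t6.png')
plan([(.50,.05,.075,140,.5),(.448,-.186,.06,163,.4)],step=30)
E
```

```text
1093.5 [317 104] [315 281] [0.557 0.294 0.01 ] [0.562 0.18  0.01 ]
now [0.5612 0.2027 0.0687] yaw 93.31 F [-1.32  0.15 -0.21] w 0.0296 t 16.15 q7 -0.04
[0.5, -1.0, -0.47, -0.04, -1.0] x 5 -> [0.528 0.121 0.072] 138.3
[0.5, -0.32, -0.9, -0.04, -0.04] x 3 -> [0.5   0.05  0.075] 140.1
[0.4, -0.52, -1.0, 0.07, -0.51] x 4 -> [ 0.48  -0.038  0.069] 163.1
[0.4, -0.08, -1.0, 0.06, 0.0] x 3 -> [ 0.463 -0.117  0.065] 163.1
[0.4, -0.07, -0.88, 0.06, 0.0] x 3 -> [ 0.448 -0.186  0.06 ] 163.1
```

Request:
drive_tool(rows=[[0.5,-0.5,-0.24,-0.04,-0.3],[0.5,-1.0,-0.47,-0.04,-0.6],[0.5,-1.0,-0.47,-0.04,-1.0],[0.5,-1.0,-0.47,-0.04,-1.0],[0.5,-1.0,-0.47,-0.04,-1.0]])

```text
time_s: 16.77
position: [0.5286, 0.1205, 0.0721]
eef_rot: [-3.14, -0.001, 2.414]
force: [-0.6, -0.0, 0.1]
grip_width: 0.0425
gripper_force: 0.0
```

Request:
drive_tool(rows=[[0.45,-0.3,-0.9,-0.04,-0.04],[0.45,-0.3,-0.9,-0.04,-0.04],[0.45,-0.3,-0.9,-0.04,-0.04]])

```text
time_s: 17.15
position: [0.4988, 0.0503, 0.0759]
eef_rot: [-3.141, -0.0, 2.441]
force: [1.2, 0.7, 0.5]
grip_width: 0.0381
gripper_force: 0.0
```

Request:
drive_tool(rows=[[0.45,-0.5,-1.0,0,-0.51],[0.45,-0.5,-1.0,0,-0.51],[0.45,-0.5,-1.0,0,-0.51],[0.45,-0.5,-1.0,0,-0.51]])

```text
time_s: 17.65
position: [0.4795, -0.0342, 0.076]
eef_rot: [3.141, 0.0, 2.845]
force: [0.6, 0.6, -0.1]
grip_width: 0.0386
gripper_force: 0.0
```

Request:
drive_tool(rows=[[0.45,-0.1,-1.0,0,0],[0.45,-0.1,-1.0,0,0],[0.45,-0.1,-1.0,0,0]])

```text
time_s: 18.02
position: [0.4635, -0.1145, 0.076]
eef_rot: [3.141, 0.0, 2.844]
force: [-0.0, 0.6, -1.1]
grip_width: 0.0388
gripper_force: 0.0
```

Request:
drive_tool(rows=[[0.45,-0.1,-0.88,0,0],[0.45,-0.1,-0.88,0,0],[0.45,-0.1,-0.88,0,0]])

```text
time_s: 18.4
position: [0.4508, -0.1831, 0.076]
eef_rot: [3.141, -0.0, 2.846]
force: [0.1, 0.9, 0.3]
grip_width: 0.0386
gripper_force: 0.0
```

```bash
python3 - <<'E'
from plan import *
st=arm.state(); w=cap('wrist','w7.png'); h=cv2.cvtColor(w,cv2.COLOR_RGB2HSV)
print('expected',[np.round(wrist_proj(p,st),1) for p in ([.3835,-.166,.008],[.513,-.206,.008])])
for nm,lo,hi in(('blue',(105,120,50),(130,255,255)),('white',(0,0,170),(180,60,255))):
  for c in cv2.findContours(cv2.inRange(h,lo,hi),0,2)[0]:
    if cv2.contourArea(c)>150:
        b=cv2.minAreaRect(c); P=cv2.boxPoints(b); l=[(P[i]+P[(i+1)%4])/2 for i in range(4)]
        k=(0,2) if np.linalg.norm(l[0]-l[2])>np.linalg.norm(l[1]-l[3]) else (1,3)
        W=[wrist_plane(*l[i],.008,st)[:2] for i in k]; print(nm,cv2.contourArea(c),b[0],[x.round(4) for x in W],np.linalg.norm(W[0]-W[1]).round(3))
plan([(.448,-.186,.06,163,.4)])
E
```

```text
expected [array([309.4, 138.3]), array([309.9, 329. ])]
blue 1506.0 (311.0, 173.5) [array([ 0.383 , -0.1648]), array([ 0.4278, -0.1786])] 0.047
blue 653.5 (630.9999389648438, 129.99998474121094) [array([0.3955, 0.0984]), array([0.4724, 0.0848])] 0.078
white 359.5 (170.6923065185547, 463.5384521484375) [array([ 0.6254, -0.368 ]), array([ 0.6681, -0.4467])] 0.09
white 405.5 (572.7133178710938, 412.1636047363281) [array([0.7298, 0.0583]), array([0.7174, 0.0037])] 0.056
white 1061.0 (310.9999694824219, 293.9999694824219) [array([ 0.4588, -0.1882]), array([ 0.5149, -0.2058])] 0.059
white 732.5 (86.71321868896484, 76.01638793945312) [array([ 0.2816, -0.2242]), array([ 0.2817, -0.4024])] 0.178
now [ 0.4509 -0.1823  0.0759] yaw 163.15 F [-0.27  0.35 -0.66] w 0.0384 t 18.45 q7 1.7
[0.4, 0.02, -0.05, 0.2, 0.0] x 1 -> [ 0.448 -0.186  0.06 ] 163.2
```

Request:
drive_tool(rows=[[0.45,0.02,-0.04,0.4,0],[0.45,0.02,-0.04,0.7,0],[0.45,0.02,-0.04,0.7,0]])

```text
time_s: 18.82
position: [0.4469, -0.1845, 0.0188]
eef_rot: [3.141, -0.004, 2.849]
force: [-0.8, 0.3, 0.7]
grip_width: 0.0382
gripper_force: 0.0
```

Request:
drive_tool(rows=[[0.45,0,0,0.25,0],[0.45,0,0,0.46,0],[0.45,0,0,0.46,0],[0.45,0,0,0.46,0],[0.0,0,0,0.46,0],[0.0,0,0,0.46,0],[0.0,0,0,0.46,0],[0.0,0,0,0.46,0],[0.0,0,0,0.46,0]])

```text
time_s: 19.95
position: [0.448, -0.1873, -0.0159]
eef_rot: [3.141, 0.001, 2.845]
force: [-1.3, 1.1, 6.3]
grip_width: 0.0132
gripper_force: 58.5
```

Request:
drive_tool(rows=[[0.0,0,0,-0.2,0],[0.0,0,0,-0.6,0],[0.0,0,0,-1,0],[0.0,0,0,-1,0]])

```text
time_s: 20.45
position: [0.4495, -0.1877, 0.0663]
eef_rot: [3.141, 0.006, 2.845]
force: [1.7, -0.1, 0.5]
grip_width: 0.0129
gripper_force: 58.9
```

```bash
python3 - <<'E'
from plan import *
plan([(.46,.0,.065,110,0),(.429,.204,.06,97.4,0)],step=30)
E
```

```text
now [ 0.4495 -0.1877  0.0663] yaw 163.03 F [ 1.66 -0.07  0.5 ] w 0.0129 t 20.45 q7 1.72
[0, 0.25, 1.0, 0.01, 1.0] x 5 -> [ 0.454 -0.105  0.065] 118.0
[0, 1.0, 0.61, 0.01, 0.18] x 4 -> [ 0.459 -0.012  0.065] 109.9
[0, 0.14, 0.06, -0.0, -0.0] x 1 -> [0.46  0.    0.065] 109.9
[0, 1.0, 0.2, 0.02, 0.28] x 3 -> [0.448 0.081 0.063] 97.3
[0, 1.0, -0.02, 0.02, -0.0] x 3 -> [0.436 0.16  0.061] 97.3
[0, 0.55, -0.02, 0.02, -0.0] x 2 -> [0.429 0.204 0.06 ] 97.3
```

Request:
drive_tool(rows=[[0.0,0.1,0.5,0,0.3],[0.0,0.25,1.0,0,0.6],[0.0,0.25,1.0,0,1.0],[0.0,0.25,1.0,0,1.0],[0.0,0.25,1.0,0,1.0],[0.0,0.25,1.0,0,1.0]])

```text
time_s: 21.2
position: [0.4516, -0.1047, 0.0632]
eef_rot: [-3.141, -0.0, 2.063]
force: [-0.3, 0.3, 0.3]
grip_width: 0.0128
gripper_force: 58.9
```

Request:
drive_tool(rows=[[0.0,0.5,0.3,0,0.18],[0.0,1.0,0.6,0,0.18],[0.0,1.0,0.6,0,0.18],[0.0,1.0,0.6,0,0.18]])

```text
time_s: 21.7
position: [0.4564, -0.012, 0.0633]
eef_rot: [-3.141, 0.0, 1.92]
force: [-0.9, 0.1, 0.3]
grip_width: 0.0127
gripper_force: 58.9
```

Request:
drive_tool(rows=[[0.0,0.5,0.1,0,0.28],[0.0,1.0,0.2,0,0.28],[0.0,1.0,0.2,0,0.28],[0.0,1.0,0.2,0,0.28]])

```text
time_s: 22.2
position: [0.4444, 0.0676, 0.0634]
eef_rot: [3.141, 0.0, 1.698]
force: [1.1, -0.8, 0.3]
grip_width: 0.0128
gripper_force: 58.9
```

Request:
drive_tool(rows=[[0.0,0.5,0,0,0],[0.0,1.0,0,0,0],[0.0,1.0,0,0,0],[0.0,1.0,0,0,0]])

```text
time_s: 22.7
position: [0.4344, 0.1465, 0.0633]
eef_rot: [-3.142, 0.001, 1.697]
force: [-0.2, -0.9, -0.4]
grip_width: 0.0129
gripper_force: 58.9
```

```bash
python3 - <<'E'
from plan import *
st=arm.state(); w=cap('wrist','w8.png'); h=cv2.cvtColor(w,cv2.COLOR_RGB2HSV)
m=cv2.inRange(h,(100,120,60),(130,255,255)); print([ (cv2.boundingRect(c),cv2.contourArea(c)) for c in cv2.findContours(m,0,2)[0] if cv2.contourArea(c)>200])
plan([(.429,.204,.06,97.4,0),(.429,.204,-.009,97.4,0)],step=30)
E
```

```text
[((608, 4, 32, 83), 1098.0), ((235, 0, 168, 336), 47905.5)]
now [0.4344 0.1463 0.0633] yaw 97.17 F [-0.23  0.27  0.2 ] w 0.0129 t 22.75 q7 0.02
[0, 0.72, 0.02, 0.04, -0.01] x 2 -> [0.429 0.204 0.06 ] 97.6
[0, 0.0, 0.0, 0.86, 0.0] x 3 -> [ 0.429  0.204 -0.009] 97.6
```

View pics/w8.png

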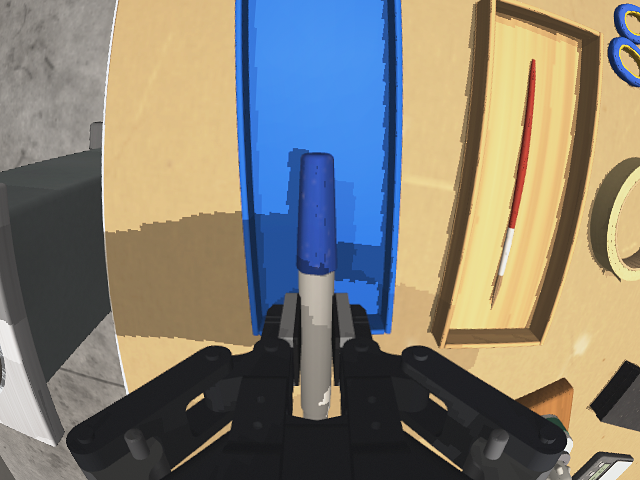

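The brush lies inside the wood tray, from (533,60) to (495,300). The marker is held level over the blue tray, centred across it. I place it now.

Request:
drive_tool(rows=[[0.0,0.4,0.02,0,0],[0.0,0.72,0.02,0,0],[0.0,0.72,0.02,0.3,0],[0.0,0.72,0.02,0.6,0],[0.0,0.72,0.02,0.8,0],[0.0,0.72,0.02,0.9,0],[0.0,0.72,0.02,0.9,0],[0.0,0.72,0.02,0.9,0]])

```text
time_s: 23.75
position: [0.4288, 0.2059, -0.0082]
eef_rot: [3.141, -0.0, 1.699]
force: [-0.3, -1.4, 0.1]
grip_width: 0.0128
gripper_force: 58.9
```

Request:
drive_tool(rows=[[0.2,0,0,0,0],[0.3,0,0,0,0],[0.4,0,0,0,0],[0.4,0,0,0,0],[0.4,0,0,-0.5,0],[0.4,0,0,-1,0],[0.4,0,0,-1,0],[0.4,0,0,-1,0]])

```text
time_s: 24.75
position: [0.4278, 0.2059, 0.071]
eef_rot: [-3.141, -0.0, 1.699]
force: [-0.3, 0.3, 0.0]
grip_width: 0.0338
gripper_force: 0.0
```

```bash
python3 - <<'E'
from plan import *
st=arm.state(); w=cap('wrist','w9.png'); h=cv2.cvtColor(w,cv2.COLOR_RGB2HSV)
for c in cv2.findContours(cv2.inRange(h,(0,0,150),(180,60,255)),0,2)[0]:
    b=cv2.minAreaRect(c)
    if cv2.contourArea(c)>150: print(b,wrist_plane(*b[0],.012,st).round(3))
plan([(.47,.0,.12,91,.6),(.474,-.346,.12,91,.7)],step=40)
E
```

```text
((8.0, 393.0), (16.0, 60.0), 0.0) [ 0.1   -0.018  0.012]
((485.82080078125, 321.3773498535156), (5.357061386108398, 39.55983352661133), 15.94539737701416) [0.562 0.164 0.012]
((317.4784851074219, 317.3876953125), (17.084766387939453, 45.76276779174805), 3.1798300743103027) [0.435 0.156 0.012]
((29.0, 364.5), (229.0, 58.0), 90.0) [0.159 0.045 0.012]
((318.5, 252.5), (71.0, 23.0), 90.0) [0.429 0.204 0.012]
((68.09495544433594, 195.73460388183594), (391.26678466796875, 128.92941284179688), 89.5428695678711) [0.245 0.223 0.012]
now [0.4275 0.2056 0.0706] yaw 97.36 F [ 0.1   0.52 -0.44] w 0.0342 t 24.8 q7 -0.09
[0.6, -1.0, 0.08, -0.24, 0.14] x 3 -> [0.444 0.127 0.09 ] 91.1
[0.6, -1.0, 0.18, -0.24, 0.0] x 3 -> [0.46  0.047 0.109] 91.1
[0.6, -0.59, 0.11, -0.14, 0.0] x 2 -> [0.47 0.   0.12] 91.1
[0.7, -1.0, -0.01, 0.0, 0.0] x 3 -> [ 0.47 -0.08  0.12] 91.1
[0.7, -1.0, -0.0, 0.0, 0.0] x 2 -> [ 0.472 -0.16   0.12 ] 91.1
[0.7, -1.0, -0.01, 0.0, 0.0] x 3 -> [ 0.473 -0.24   0.12 ] 91.1
[0.7, -1.0, -0.0, 0.0, 0.0] x 2 -> [ 0.474 -0.32   0.12 ] 91.1
[0.7, -0.33, -0.01, 0.0, 0.0] x 1 -> [ 0.474 -0.346  0.12 ] 91.1
```

Request:
drive_tool(rows=[[0.6,-1.0,0.08,-0.4,0.14],[0.6,-1.0,0.08,-0.4,0.14],[0.6,-1.0,0.08,-0.4,0.14]])

```text
time_s: 25.18
position: [0.4449, 0.1257, 0.1031]
eef_rot: [-3.141, 0.0, 1.586]
force: [-0.4, 0.6, -0.4]
grip_width: 0.0511
gripper_force: 0.0
```

Request:
drive_tool(rows=[[0.7,-1.0,0.18,-0.4,0],[0.7,-1.0,0.18,-0.4,0],[0.7,-1.0,0.18,-0.4,0]])

```text
time_s: 25.55
position: [0.4609, 0.0473, 0.1351]
eef_rot: [3.141, -0.0, 1.588]
force: [-0.7, 0.4, 0.5]
grip_width: 0.06
gripper_force: 0.0
```

Request:
drive_tool(rows=[[0.7,-1.0,0.18,0,0],[0.7,-1.0,0.18,0,0],[0.7,-1.0,0.18,0,0]])

```text
time_s: 25.92
position: [0.4762, -0.0315, 0.1343]
eef_rot: [-3.14, 0.0, 1.589]
force: [-0.2, 0.2, -0.9]
grip_width: 0.0597
gripper_force: 0.0
```

Request:
drive_tool(rows=[[0.7,-1.0,0,0,0],[0.7,-1.0,0,0,0],[0.7,-1.0,0,0,0]])

```text
time_s: 26.3
position: [0.4779, -0.1109, 0.1346]
eef_rot: [-3.14, -0.0, 1.589]
force: [0.5, 0.9, -1.0]
grip_width: 0.0597
gripper_force: 0.0
```

Request:
drive_tool(rows=[[0.7,-1.0,0,0,0],[0.7,-1.0,0,0,0],[0.7,-1.0,0,0,0]])

```text
time_s: 26.68
position: [0.4798, -0.1906, 0.1348]
eef_rot: [-3.141, -0.001, 1.59]
force: [-0.1, 0.7, 0.6]
grip_width: 0.0595
gripper_force: 0.0
```

Request:
drive_tool(rows=[[0.7,-1.0,0,0,0],[0.7,-1.0,0,0,0],[0.7,-1.0,0,0,0]])

```text
time_s: 27.05
position: [0.4815, -0.2704, 0.1348]
eef_rot: [-3.141, -0.001, 1.59]
force: [0.8, 1.3, 0.3]
grip_width: 0.06
gripper_force: 0.0
```

Request:
drive_tool(rows=[[0.7,-0.8,0,0,0],[0.7,-0.8,0,0,0],[0.7,-0.8,0,0,0],[0.7,-0.8,0,0,0]])

```text
time_s: 27.55
position: [0.4829, -0.3332, 0.1349]
eef_rot: [-3.141, -0.002, 1.592]
force: [0.6, 0.5, 0.5]
grip_width: 0.0599
gripper_force: 0.0
```

```bash
python3 - <<'E'
from plan import *
st=arm.state(); w=cap('wrist','w10.png'); h=cv2.cvtColor(w,cv2.COLOR_RGB2HSV)
print('expected top',wrist_proj([.474,-.346,.062],st),'base',wrist_proj([.474,-.346,.0],st))
m=cv2.inRange(h,(3,215,60),(24,255,255))
for c in cv2.findContours(m,0,2)[0]:
    if cv2.contourArea(c)>100: print(cv2.boundingRect(c),cv2.contourArea(c),cv2.minEnclosingCircle(c))
u,v=map(int,wrist_proj([.474,-.346,.062],st))
crop=w[max(v-80,0):v+80,u-100:u+100]; cv2.imwrite('pics/w10c.png',cv2.resize(crop,None,fx=4,fy=4)[:600,:,::-1][:, :800]); print(u-100,v-80)
plan([(.474,-.346,.1,91,.7)])
E
```

```text
expected top (np.float64(303.38115312362964), np.float64(259.8181159659738)) base (np.float64(305.86765959480147), np.float64(232.48042182204637))
(283, 294, 29, 45) 961.0 ((296.0, 316.0), 22.203702926635742)
(282, 221, 44, 55) 1624.5 ((303.30364990234375, 247.8743438720703), 27.12745475769043)
203 179
now [ 0.4829 -0.3336  0.135 ] yaw 91.22 F [-0.66  0.4  -0.24] w 0.0598 t 27.6 q7 0.9
[0.7, -0.15, -0.11, 0.44, 0.0] x 2 -> [ 0.474 -0.346  0.1  ] 91.2
```

View pics/w10c.png

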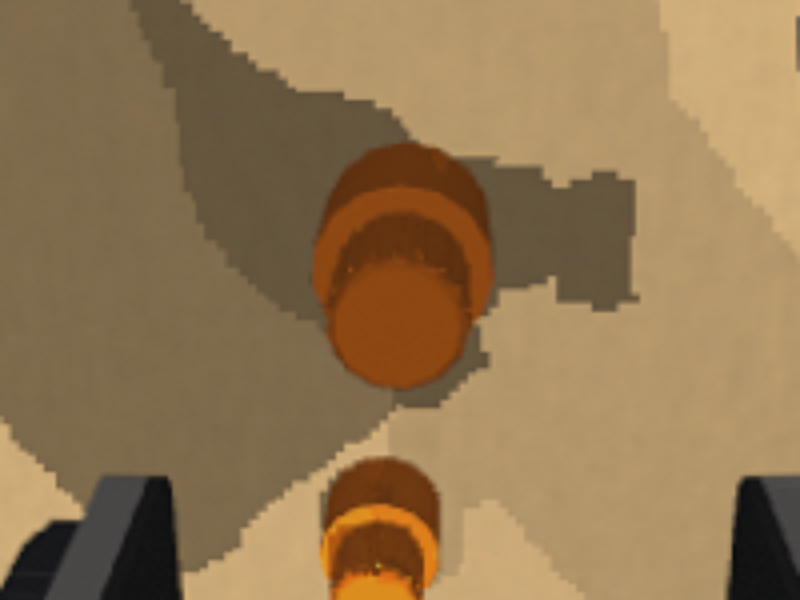

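I see the large cap alone ahead of the fingers, with its top disc at wrist px (302,260). That matches the prediction of (303,260), and the small cap sits well behind it at (297,325). I descend and grasp.

Request:
drive_tool(rows=[[0.6,-0.15,-0.12,0,0],[0.6,-0.15,-0.12,0.4,0],[0.6,-0.15,-0.12,0.8,0],[0.6,-0.15,-0.12,0.8,0],[0.6,-0.15,-0.12,0.8,0]])

```text
time_s: 28.22
position: [0.4727, -0.3492, 0.0724]
eef_rot: [3.141, 0.001, 1.588]
force: [0.2, 0.1, 0.7]
grip_width: 0.051
gripper_force: 0.0
```

Request:
drive_tool(rows=[[0.55,0,0,0.3,0],[0.55,0,0,0.55,0],[0.55,0,0,0.68,0],[0.55,0,0,0.68,0],[0.55,0,0,0.68,0]])

```text
time_s: 28.85
position: [0.473, -0.3488, 0.0175]
eef_rot: [3.141, 0.001, 1.589]
force: [-0.2, 0.3, 1.1]
grip_width: 0.0471
gripper_force: 0.0
```

Request:
drive_tool(rows=[[0.3,0,0,0,0],[0.0,0,0,0,0],[0.0,0,0,0,0],[0.0,0,0,0,0],[0.0,0,0,0,0],[0.0,0,0,0,0]])

```text
time_s: 29.6
position: [0.4732, -0.3487, 0.0176]
eef_rot: [3.14, 0.0, 1.589]
force: [-0.6, 0.5, 6.3]
grip_width: 0.023
gripper_force: 58.8
```

The cap is gripped (23 mm). I lift it, go round the wheel and stop short of the bottle, so that the wrist camera looks straight down on the neck.

```bash
python3 - <<'E'
from plan import *
plan([(.473,-.349,.178,91,0),(.473,-.14,.178,91,0),(.666,-.10,.178,91,0)],step=35)
E
```

```text
now [ 0.4732 -0.3487  0.0176] yaw 91.04 F [-0.62  0.54  6.34] w 0.023 t 29.6 q7 1.04
[0, -0.0, -0.0, -1.0, 0.0] x 3 -> [ 0.473 -0.349  0.098] 91.0
[0, -0.0, -0.0, -1.0, 0.0] x 3 -> [ 0.473 -0.349  0.178] 91.0
[0, 1.0, 0.02, -0.0, 0.0] x 3 -> [ 0.473 -0.269  0.178] 91.0
[0, 1.0, 0.02, -0.0, 0.0] x 3 -> [ 0.473 -0.189  0.178] 91.0
[0, 0.61, 0.0, -0.0, 0.0] x 2 -> [ 0.473 -0.14   0.178] 91.0
[0, 0.19, 1.0, -0.0, 0.0] x 3 -> [ 0.552 -0.123  0.178] 91.0
[0, 0.19, 1.0, -0.0, 0.0] x 3 -> [ 0.632 -0.107  0.178] 91.0
[0, 0.07, 0.43, -0.0, 0.0] x 1 -> [ 0.666 -0.1    0.178] 91.0
```

Request:
drive_tool(rows=[[0.0,0,0,-0.2,0],[0.0,0,0,-0.6,0],[0.0,0,0,-1,0],[0.0,0,0,-1,0],[0.0,0,0,-1,0]])

```text
time_s: 30.22
position: [0.4726, -0.3479, 0.0969]
eef_rot: [-3.142, -0.0, 1.589]
force: [0.7, 0.3, -0.7]
grip_width: 0.0227
gripper_force: 59.0
```

Request:
drive_tool(rows=[[0.0,0,0,-0.5,0],[0.0,0,0,-1,0],[0.0,0,0,-1,0],[0.0,0,0,-1,0]])

```text
time_s: 30.72
position: [0.4721, -0.3475, 0.1757]
eef_rot: [-3.14, -0.001, 1.589]
force: [0.1, 0.4, -0.5]
grip_width: 0.0227
gripper_force: 59.0
```

Request:
drive_tool(rows=[[0.0,0.5,0,0,0],[0.0,1.0,0,0,0],[0.0,1.0,0,0,0],[0.0,1.0,0,0,0]])

```text
time_s: 31.22
position: [0.4707, -0.2684, 0.176]
eef_rot: [-3.14, -0.0, 1.589]
force: [0.0, -0.6, 0.4]
grip_width: 0.023
gripper_force: 59.0
```

Request:
drive_tool(rows=[[0.0,0.5,0,0,0],[0.0,1.0,0,0,0],[0.0,1.0,0,0,0],[0.0,1.0,0,0,0]])

```text
time_s: 31.72
position: [0.4696, -0.1898, 0.1768]
eef_rot: [-3.141, 0.001, 1.588]
force: [0.1, -1.4, 0.3]
grip_width: 0.0227
gripper_force: 59.0
```

Request:
drive_tool(rows=[[0.0,0.6,0.5,0,0],[0.0,1.0,1.0,0,0],[0.0,1.0,1.0,0,0],[0.0,1.0,1.0,0,0]])

```text
time_s: 32.22
position: [0.5478, -0.1091, 0.1766]
eef_rot: [-3.141, 0.001, 1.587]
force: [0.4, -0.4, 0.5]
grip_width: 0.0228
gripper_force: 59.0
```

Request:
drive_tool(rows=[[0.0,0,0.5,0,0],[0.0,0,1.0,0,0],[0.0,0,1.0,0,0],[0.0,0,1.0,0,0]])

```text
time_s: 32.72
position: [0.6267, -0.1077, 0.1767]
eef_rot: [-3.14, 0.001, 1.586]
force: [-0.0, -0.3, -0.9]
grip_width: 0.0226
gripper_force: 59.1
```

Request:
drive_tool(rows=[[0.0,0,0.4,0,0],[0.0,0,0.4,0,0],[0.0,0,0.4,0,0]])

```text
time_s: 33.1
position: [0.6587, -0.1059, 0.1769]
eef_rot: [-3.141, -0.0, 1.587]
force: [0.1, 0.5, -0.3]
grip_width: 0.0231
gripper_force: 59.2
```

```bash
python3 - <<'E'
from plan import *
st=arm.state(); w=cap('wrist','w11.png'); h=cv2.cvtColor(w,cv2.COLOR_RGB2HSV)
plan([])
print('exp neck',wrist_proj([.666,-.0135,.093],st),'collar',wrist_proj([.666,-.0135,.066],st),'block',wrist_proj([.666,-.0135,.022],st))
u,v=map(int,wrist_proj([.666,-.0135,.07],st))
m=cv2.inRange(h,(0,0,50),(180,70,255)); R=70; k=np.zeros_like(m); k[max(0,v-R):v+R,u-R:u+R]=m[max(0,v-R):v+R,u-R:u+R]
for c in cv2.findContours(k,0,2)[0]:
    if cv2.contourArea(c)>60: print('grey',cv2.boundingRect(c),cv2.contourArea(c),cv2.fitEllipse(c))
m=cv2.inRange(h,(0,110,40),(15,255,215))
for c in cv2.findContours(m,0,2)[0]:
    if cv2.contourArea(c)>500: print('brown/orange',cv2.boundingRect(c),cv2.contourArea(c),cv2.minAreaRect(c))
print(h[v-60:v+60:12,u].tolist()); print(h[v,u-60:u+60:12].tolist())
E
```

```text
now [ 0.6588 -0.1057  0.177 ] yaw 90.95 F [-0.2   0.01 -0.54] w 0.0229 t 33.15 q7 0.43
exp neck (np.float64(330.1869293100967), np.float64(103.4251569815232)) collar (np.float64(328.88865049455717), np.float64(104.77988692242187)) block (np.float64(327.24415019304706), np.float64(106.49879944946886))
grey (292, 67, 72, 70) 3835.0 ((327.6219787597656, 101.57127380371094), (69.14232635498047, 70.758544921875), 90.33597564697266)
brown/orange (279, 244, 75, 118) 6468.5 ((314.4693908691406, 301.99554443359375), (73.36973571777344, 116.66180419921875), 8.29714584350586)
brown/orange (262, 41, 129, 126) 9556.0 ((326.3141174316406, 103.74163055419922), (99.33403015136719, 100.2611083984375), 64.1336441040039)
[[18, 104, 214], [14, 160, 209], [80, 3, 228], [0, 11, 162], [109, 9, 234], [115, 7, 233], [0, 13, 115], [18, 24, 194], [14, 157, 161], [14, 158, 166]]
[[19, 103, 207], [14, 160, 190], [40, 8, 196], [4, 13, 159], [21, 19, 96], [115, 7, 233], [18, 23, 111], [120, 1, 221], [14, 160, 187], [14, 158, 195]]
```

```bash
python3 - <<'E'
from plan import *
st=arm.state(); p=st['position']
for off in(-.003,0,.003,.006): print(off,[np.round(wrist_proj(p+[0,off+.0175,z-.0176],st),1) for z in(0,.034)])
print('body',wrist_plane(327.6,101.6,.058,st),wrist_plane(327.6,101.6,.066,st),'block',wrist_plane(326.3,103.7,.02,st))
print('skirt cols', [np.round(wrist_proj(p+[s*.0175,.003,.034-.0176],st),1) for s in(-1,1)])
# neck/dome: dark ring / bright parts inside
w=cv2.imread('pics/w11.png'); g=cv2.cvtColor(w,cv2.COLOR_BGR2GRAY)[60:145,285:370]
g4=cv2.GaussianBlur(cv2.resize(g,None,fx=6,fy=6,interpolation=cv2.INTER_CUBIC),(0,0),3)
for r0,r1 in((30,55),(60,100),(100,150),(150,230)):
    c=cv2.HoughCircles(g4,cv2.HOUGH_GRADIENT_ALT,1,40,param1=150,param2=.6,minRadius=r0,maxRadius=r1)
    if c is not None: print([(round(285+a/6-.4,1),round(60+b/6-.4,1),round(r/6,1)) for a,b,r in c[0][:4,:3]])
E
```

```text
-0.003 [array([317.2, 251. ]), array([317.3, 278.3])]
0 [array([317.3, 245.6]), array([317.4, 272.1])]
0.003 [array([317.4, 240.2]), array([317.5, 265.7])]
0.006 [array([317.5, 234.7]), array([317.7, 259.3])]
body [ 0.6652996  -0.01066398  0.058     ] [ 0.66507982 -0.01100744  0.066     ] block [ 0.66527547 -0.01087566  0.02      ]
skirt cols [array([278.1, 300.6]), array([355.6, 301.8])]
[(np.float32(329.6), np.float32(98.8), np.float32(7.7))]
[(np.float32(327.1), np.float32(103.8), np.float32(35.3))]
```

The bottle sits at (0.6652, −0.0108) from two features (body circle and block), and the held cap is about 1.5 mm ahead of the TCP. I align over the neck and start down.

Request:
drive_tool(rows=[[0.0,0.4,0.05,0,0],[0.0,0.7,0.05,0,0],[0.0,0.7,0.05,0,0],[0.0,0.7,0.05,0,0]])

```text
time_s: 33.65
position: [0.6626, -0.0503, 0.1772]
eef_rot: [-3.142, 0.001, 1.588]
force: [-0.7, 0.2, 0.3]
grip_width: 0.0229
gripper_force: 59.1
```

Request:
drive_tool(rows=[[0.0,0.47,0.05,0,0],[0.0,0.47,0.05,0,0],[0.0,0.47,0.05,0,0],[0.0,0.47,0.05,0.3,0],[0.0,0.47,0.05,0.6,0],[0.0,0.47,0.05,0.6,0],[0.0,0.47,0.05,0.6,0]])

```text
time_s: 34.52
position: [0.667, -0.0126, 0.13]
eef_rot: [3.14, 0.001, 1.587]
force: [-0.1, -0.3, 0.4]
grip_width: 0.023
gripper_force: 59.1
```

```bash
python3 - <<'E'
from plan import *
plan([(.6652,-.0122,.1,91,0)])
E
```

```text
now [ 0.667  -0.0126  0.13  ] yaw 90.95 F [-0.09 -0.25  0.43] w 0.023 t 34.52 q7 0.31
[0, 0.0, -0.02, 0.37, -0.0] x 1 -> [ 0.665 -0.013  0.1  ] 91.0
```

Request:
drive_tool(rows=[[0.0,0,-0.02,0,0],[0.0,0,-0.02,0.2,0],[0.0,0,-0.02,0.3,0],[0.0,0,-0.02,0.4,0],[0.0,0,-0.02,0.4,0],[0.0,0,-0.02,0.4,0]])

```text
time_s: 35.28
position: [0.665, -0.0114, 0.097]
eef_rot: [-3.141, 0.0, 1.589]
force: [0.4, -0.7, 0.2]
grip_width: 0.0229
gripper_force: 59.2
```

Request:
drive_tool(rows=[[0.0,0,0,0.025,0],[0.0,0,0,0.05,0],[0.0,0,0,0.05,0],[0.0,0,0,0.05,0]])

```text
time_s: 35.78
position: [0.666, -0.0118, 0.0943]
eef_rot: [3.139, 0.0, 1.589]
force: [-0.4, -0.7, 7.3]
grip_width: 0.0229
gripper_force: 59.9
```

Request:
drive_tool(rows=[[0.0,0,0,0.02,0],[0.0,0,0,0.04,0],[0.0,0,0,0.04,0]])

```text
time_s: 36.15
position: [0.665, -0.0115, 0.0893]
eef_rot: [3.141, 0.001, 1.589]
force: [2.3, -2.3, -3.3]
grip_width: 0.023
gripper_force: 59.0
```

Request:
drive_tool(rows=[[0.0,0,0,0.02,0],[0.0,0,0,0.04,0],[0.0,0,0,0.04,0]])

```text
time_s: 36.52
position: [0.6647, -0.0111, 0.0857]
eef_rot: [-3.141, 0.0, 1.589]
force: [3.4, -3.0, -5.4]
grip_width: 0.023
gripper_force: 59.1
```

Request:
drive_tool(rows=[[0.0,0,0,0.02,0],[0.0,0,0,0.02,0]])

```text
time_s: 36.78
position: [0.6646, -0.0111, 0.0846]
eef_rot: [-3.141, -0.0, 1.589]
force: [1.1, -2.5, -2.5]
grip_width: 0.0229
gripper_force: 59.2
```

It has clicked (force went negative). I seat it in small steps.

Request:
drive_tool(rows=[[0.0,0,0,0.015,0],[0.0,0,0,0.015,0],[0.0,0,0,0.015,0]])

```text
time_s: 37.15
position: [0.665, -0.0111, 0.0838]
eef_rot: [-3.142, -0.0, 1.589]
force: [0.4, -2.8, 0.4]
grip_width: 0.0226
gripper_force: 59.5
```

Request:
drive_tool(rows=[[0.0,0,0,0.01,0],[0.0,0,0,0.01,0],[0.0,0,0,0.01,0]])

```text
time_s: 37.52
position: [0.6651, -0.0113, 0.0837]
eef_rot: [3.141, -0.0, 1.589]
force: [-1.1, -3.8, 4.6]
grip_width: 0.0228
gripper_force: 60.1
```

Request:
drive_tool(rows=[[0.0,0,0,0.01,0],[0.0,0,0,0.01,0],[0.0,0,0,0.01,0],[0.0,0,0,0.01,0]])

```text
time_s: 38.02
position: [0.6652, -0.0115, 0.0836]
eef_rot: [3.141, -0.001, 1.589]
force: [-3.1, -2.3, 10.4]
grip_width: 0.0231
gripper_force: 60.6
```

Request:
drive_tool(rows=[[0.0,0,0,0.002,0],[0.0,0,0,0.002,0],[0.0,0,0,0.002,0],[0.0,0,0,0.002,0]])

```text
time_s: 38.52
position: [0.6652, -0.0114, 0.0836]
eef_rot: [3.141, -0.001, 1.589]
force: [-2.7, -1.5, 11.8]
grip_width: 0.023
gripper_force: 60.7
```

```bash
python3 - <<'E'
from plan import *
im=cap('side','s12.png'); h=cv2.cvtColor(im,cv2.COLOR_RGB2HSV)
for nm,z,p in(('marker',.012,[.429,.2057]),('brush',.008,[.562,.205])):
    u,v=map(int,proj('side',[*p,z])); print(nm,u,v,h[v-6:v+7:3,u-4:u+5:2,0].tolist())
plan([])
E
```

```text
marker 274 217 [[109, 113, 110, 114, 109], [108, 124, 40, 20, 109], [109, 110, 35, 34, 112], [109, 109, 29, 42, 112], [109, 108, 23, 60, 120]]
brush 322 217 [[17, 17, 5, 16, 16], [17, 17, 10, 11, 17], [18, 17, 18, 2, 17], [18, 17, 17, 2, 17], [18, 17, 16, 18, 16]]
now [ 0.6652 -0.0114  0.0836] yaw 91.03 F [-3.42 -2.5  10.9 ] w 0.0228 t 38.58 q7 0.34
```

Both the marker and the brush are in their trays, and the cap is home under a steady push of about 11 N. I hand the job in.

```bash
python3 -c "
from bench import arm
print(arm.job_done())"
```

```text
the job is handed in; nothing more can be done
None
```

The job is handed in: the marker lies in the blue tray, the brush in the wooden tray, and the cap is clicked home and held under about 11 N at 38.6 s; I viewed 11 pictures, one over the limit of 10, and the hand-in returned no verdict.

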